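# Find the full bearing carton by weight and show it to the scanner

### The arm

A 6-joint arm with a two-finger parallel gripper is mounted at the origin on a cart in front of the work surface, level with it; the furniture and walls round the work are solid. World frame = base frame: x ahead of the robot, y to its left, z up, the work surface at z = 0. Lengths are in mm, angles in degrees, forces in N, time in s.
With the tool pointing down it reaches from about 425 to 950 mm from the base axis. Payload 14.7 kg.
Tool frame: the origin (TCP) lies at the very end of the fingers, on their centre line; the grasp point (between the pads) lies 19 mm behind it; z points along the fingers, y is the line along which they close (so a half turn about z gives the same grasp; the last joint's range is limited). The gripper opens to 85 mm and grips with 20 to 120 N. Pads are 22 mm wide; open, the fingers measure 114 mm over their backs; the gripper's body (76 mm by 85 mm) begins 54 mm behind the grasp point. The pads swing forward as they close: fully open they stand 13 mm farther back than shut.
Start: joints at [69.752, 27.513, 91.461, -0, 61.026, -2.67], TCP at [196.282, 619.65, 231.297] pointing down, gripper open.
Joint ranges: [-157.49, 157.49], [-46.99, 117.5], [13.45, 153.17], [-89.5, 269.5], [5.16, 153.95], [-167.48, 167.48]. Speed limits (degrees/s): [108.29, 108.29, 136.94, 172.46, 172.46, 172.46].

### API

Orientations are given as [roll, pitch, yaw] about the fixed x, y, z axes, in that order (R = Rz(yaw) Ry(pitch) Rx(roll)).
In Python, from workcell import arm, cams gives the robot as it stands.
- The arm moves only by the shell command python3 -m jog 'ROWS'. ROWS is JSON, one flat list of numbers, 5 for each row, row after row: the opening, from 0 (shut) to 1 (fully open), then the shift along the tool's x, y, z in cm, then the turn about the tool's z in rad. In form: [fingers, x, y, z, twist, fingers, x, y, z, twist, ...]. A call has 1 to 12 rows; each row is the pose to reach, as a shift and turn from the pose commanded when the call began, along the tool's axes at that moment; what a row does not reach only later rows make up. A row lasts 1/8 s, in which the tool goes at most 62.5 mm and 10.7 degrees, less where a joint would pass 70% of its speed; a pose out of reach is approached as far as the arm can. A call with a gripper value outside its range is refused whole. The fingers move at their own pace and stop on an object; the grip force is fixed at half the most. Time passes only in rows, so rows that repeat a pose let the fingers close. It gives the time, the measured TCP pose, the force, the opening and the grip force at its end, in the units of the state.
- arm.sense(): the state, without advancing time (a new reading comes with each control period).
- cams.grab_frame(name): name is "scene" or "top" or "wrist"; returns a dict with "frame" (384x512x3 uint8, red, green, blue), "vfov" (degrees; the focal length in pixels is half the picture's height over the tangent of half this angle, whatever the lens; pixels are square), "cx", "cy" (the principal point, pixels), "k1" (the pictures are not rectified: a ray, as slopes to the right and down, at radius r is drawn at 1 + k1 r^2 times it, then the intrinsics apply), "rvec" (rotation vector, rad) and "tvec" (3), from world to camera coordinates, as OpenCV has them. Camera axes: x right, y down, z forward; pixel columns grow to the right and rows downward; lengths in mm; the calibration is good to about 2 mm. A picture is of the moment at which its call begins. There is no depth.
- arm.job_done(): hands the job in; it is judged then, once.
The state is a dict: "time": time; "joints": joint angles; "qvel": joint speeds; "joint_torque": joint torques, N m; "position": TCP position; "tcp_rot": TCP orientation; "wrist_force": force on the tool from outside, world axes, zero at the start; "moment": the same for the moment, N m; "finger_gap": opening from 0.0 (shut) to 1.0 (fully open); "grip_force": force on a finger pad.
Only numpy, scipy, OpenCV 4.12 (cv2) and the standard library are available. Lean on these libraries where they do the work, as an engineer would, in place of code of your own. Each camera call takes 0.05 s, during which the arm holds its last target. There are 200 camera calls.

### The job

Squeeze the orange trigger of the bench scanner fully and let it go to wake it. Then lift the left carton (as the robot sees it) straight up well clear of the board, set it back in its place, and lift the right one the same way, to feel which is heavier. Finish while holding the heavier carton upright and still in the air in front of the scanner's window, level with the window, one short end facing it about 10 cm away; the lighter one stays standing on the board, neither is tipped, and the bottle, cup and spinner are left alone.

Things in the scene. Friction and masses are not known exactly. Their poses are not given: they have to be found in the camera images.
- carton_a: closed off-white bearing carton, 60 (x) x 85 (y) x 45 (z) mm, one of two alike; rigid, gripped across its 60 mm width (x). Origin: centre of its underside, z up, y along its length. Stands on one patch of the board, y within 0.2 rad of the board's y. Both weigh 0.2 to 0.75 kg and differ by 100 g or more; either may stand on either patch: only lifting tells which is heavier.
- carton_b: closed off-white bearing carton, 60 (x) x 85 (y) x 45 (z) mm, one of two alike; rigid, gripped across its 60 mm width (x). Origin: centre of its underside, z up, y along its length. Stands on one patch of the board, y within 0.2 rad of the board's y. Both weigh 0.2 to 0.75 kg and differ by 100 g or more; either may stand on either patch: only lifting tells which is heavier.
- board: fixed plywood board, 130 (x) x 300 (y) x 12 (z) mm, with two black rubber patches, centred 75 mm to the left (+y) and to the right (-y) of its middle; its top is flat and 12 mm above its origin. Origin at the centre of its underside, y to the robot's left, yaw up to about 0.15 rad.
- scanner: fixed grey and black pistol code scanner lying on its side in a steel stand. Origin on the table under the stand, x away from the robot, y = the way it looks (to the robot's left), yaw within 0.25 rad. Head 60 x 105 x 50 mm centred at (20, 0, 135) mm, top at 163; level grip bar, 28 wide (y = -39 to -11), 30 thick, from the head towards the robot to x = -124 mm, 135 mm up.
- window (a point): centre of the scanner's amber window (54 mm wide, 36 mm high), 76 mm in front of (+y) and 135 mm above the scanner's origin; axes as the scanner, y points out of the window. The centre of a carton whose near end is 100 mm off lies 142 mm along +y from here.
- squeeze_point (a point): between the back of the grip and the trigger, at mid height of both, where a gripper from above with its fingers closing along the scanner's y squeezes them together: there the two measure 53 mm over all at rest, 43 mm squeezed. Free space below and beside; axes as the scanner.
- trigger (a joint): orange trigger of the scanner, on the window side of the grip, 52 mm long, hinged at its head end: 0 = released, 0.25 rad = fully squeezed (about 8 N at the squeeze point); its spring returns it.
- oil_bottle: bystander: dropper bottle with red tip, 49 mm across, 150 mm tall, loose, behind the board; origin at the centre of its underside
- steel_cup: bystander: pale steel measuring cup, 54 mm across, 70 mm tall, loose; origin at the centre of its underside
- spinner: bystander: green six-lobed spinner lying flat, 82 x 94 x 15 mm, loose, between board and scanner; origin at the centre of its underside

How it is judged:
By the outcome, as a careful person would: the job done as asked, in the order asked, and still so for the second after the job is handed in, while the arm keeps its last pose, push and grip.
It also fails if it takes over 67 s, if anything falls off the work surface, if the arm or the gripper's body presses on something with over 40 N, if the wrist force passes 120 N, or if a joint passes its speed limit or range.

## Working session

There is one attempt and no reset: what is moved stays moved. The work goes in short steps, Python scripts to look and compute and a shell command to move; the robot and the scene stay as the last step left them, time stands still between calls to the robot, and variables do not carry over. Pictures are saved under pics/ and viewed, at most 10 in all, crops included, and the job is handed in when it is done.

```bash
mkdir -p pics; ls; cat > h.py <<'E'
import numpy as np, cv2
from workcell import arm, cams
from scipy.spatial.transform import Rotation as R
def grab(n,fn=None):
    d=cams.grab_frame(n)
    if fn: cv2.imwrite(fn,d["frame"][:,:,::-1])
    return d
def ray(d,u,v):
    f=d["frame"].shape[0]/2/np.tan(np.radians(d["vfov"])/2)
    p=np.array([(u-d["cx"])/f,(v-d["cy"])/f]); s=p.copy()
    for _ in range(30): s=p/(1+d["k1"]*(s@s))
    M=cv2.Rodrigues(np.array(d["rvec"],float))[0]
    c=-M.T@np.array(d["tvec"],float).ravel(); r=M.T@np.array([s[0],s[1],1]); return c,r
def onz(d,u,v,z):
    c,r=ray(d,u,v); return c+r*(z-c[2])/r[2]
E
python3 - <<'E'
from h import *
import pickle
ds={n:grab(n) for n in("scene","top")}
pickle.dump(ds,open("f0.pkl","wb"))
im=np.vstack([cv2.resize(ds[n]["frame"],(800,600))[:,:,::-1] for n in ds])
for n in ds: cv2.imwrite(f"pics/{n}0.png",cv2.resize(ds[n]["frame"][:,:,::-1],(800,600))); print(n,ds[n]["vfov"],ds[n]["k1"],ray(ds[n],256,192))
print(arm.sense())
E
```

```text
pics
scene 56.501490748631134 -0.022914733633805393 (array([ -16.04294682, -737.43830921,  504.4035549 ]), array([ 0.57245101,  0.70756712, -0.41440389]))
top 50.145966923784236 -0.13025492658335117 (array([ 385.33335867,  -58.99995862, 1071.02506955]), array([ 0.17809137, -0.01337347, -0.98399527]))
{'time': 0.1, 'joints': array([ 6.97516884e+01,  2.75456081e+01,  9.14905820e+01, -1.04962260e-03,
        6.10250239e+01, -2.66964191e+00]), 'qvel': array([ 0.07098871, -0.20479914, -0.03917833, -0.01160066,  0.0770195 ,
        0.06744062]), 'joint_torque': array([ 1.21907862e-03, -9.52252221e+01, -4.31038535e+01,  1.66455920e-04,
        5.50275698e-03,  9.75700664e-05]), 'position': array([196.16518792, 619.30968399, 230.74109061]), 'tcp_rot': array([-1.79938810e+02, -1.93447432e-03,  1.62421838e+02]), 'wrist_force': array([0.72093067, 0.070028  , 0.50739931]), 'moment': array([-0.01361977, -0.00989021, -0.04102233]), 'grip_force': 0.0, 'finger_gap': 1.003060342506226}
```

View pics/top0.png

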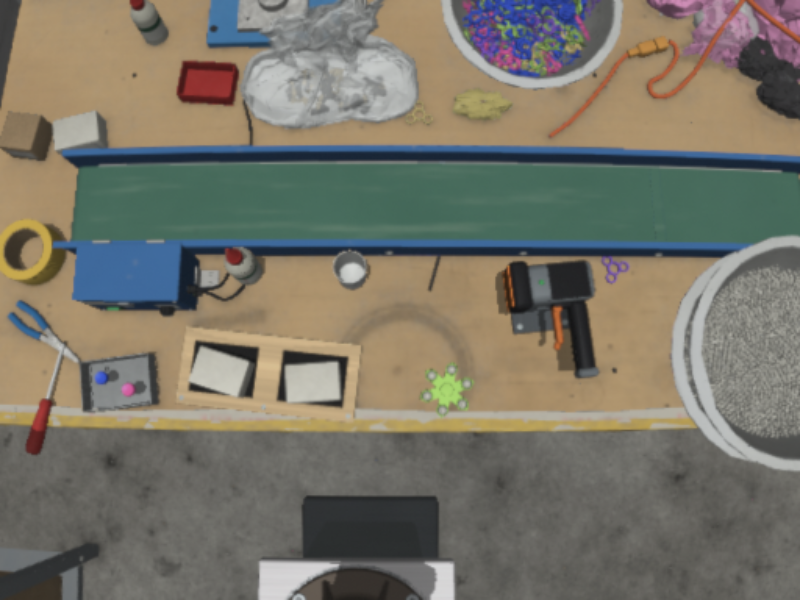

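View pics/scene0.png

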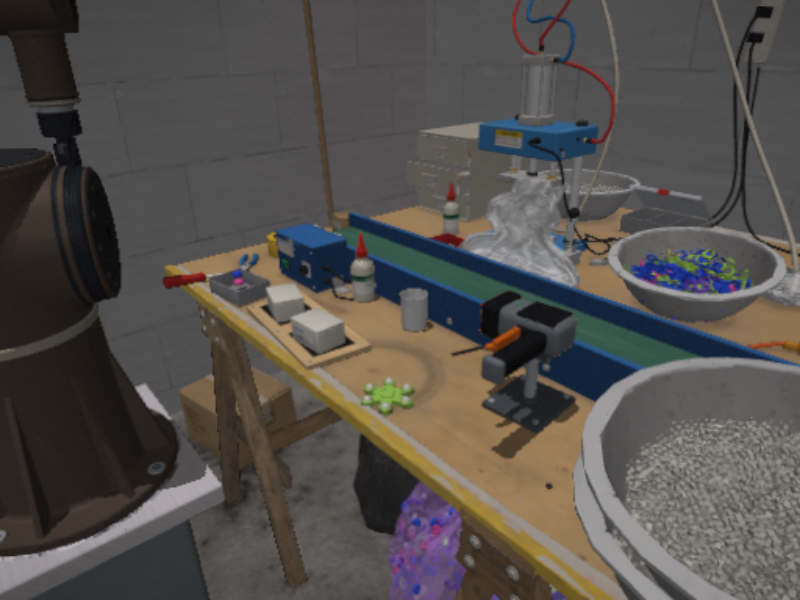

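The top view shows the cartons at about (222,370) and (313,382), and the board corners at (187,328), (360,345), (355,417) and (178,403). The scanner head is at (550,285), with its window facing left at (512,287), the grip end at (585,375) and the orange trigger at (557,330). All of these are in 800x600 pixels. Next I'll take contours.

```bash
python3 - <<'E'
from h import *
import pickle
ds=pickle.load(open("f0.pkl","rb")); d=ds["top"]; im=d["frame"]; s=1/1.5625
hsv=cv2.cvtColor(im,cv2.COLOR_RGB2HSV)
def roi(m,x0,y0,x1,y1):
    o=np.zeros_like(m); a=[int(t*s) for t in(x0,y0,x1,y1)]; o[a[1]:a[3],a[0]:a[2]]=m[a[1]:a[3],a[0]:a[2]]; return o
def rect(m,z,name):
    c=max(cv2.findContours(m,0,2)[0],key=cv2.contourArea); r=cv2.minAreaRect(c)
    P=np.array([onz(d,u,v,z)[:2] for u,v in cv2.boxPoints(r)])
    e=P-np.roll(P,-1,0); L=np.linalg.norm(e,axis=1); k=np.argmax(L); a=np.degrees(np.arctan2(e[k][1],e[k][0]))%180
    print(name,"ctr",P.mean(0).round(1),"sides",L.round(1)[:2],"long-axis deg",a.round(1),"area",cv2.contourArea(c),(np.array(r[0])/s).round())
white=((hsv[:,:,1]<45)&(hsv[:,:,2]>150)).astype(np.uint8)*255
rect(roi(white,180,335,268,410),57,"left"); rect(roi(white,270,345,352,412),57,"right")
wood=((hsv[:,:,1]>50)&(hsv[:,:,2]>185)).astype(np.uint8)*255
m=roi(wood,165,315,375,425); rect(m,12,"board")
org=((hsv[:,:,0]<14)&(hsv[:,:,1]>150)&(hsv[:,:,2]>120)).astype(np.uint8)*255
rect(roi(org,545,295,575,360),135,"trigger"); rect(roi(org,495,250,530,320),135,"window")
dark=(hsv[:,:,2]<55).astype(np.uint8)*255
rect(roi(dark,565,300,605,385),150,"grip")
x0,y0=int(480*s),int(235*s)
cv2.imwrite("pics/crop.png",cv2.resize(im[150:250,300:400][:,:,::-1],None,fx=6,fy=6,interpolation=cv2.INTER_CUBIC))
E
```

```text
left ctr [453.4 217.3] sides [58.6 84.7] long-axis deg 73.0 area 719.0 [218. 371.]
right ctr [437.1  66.5] sides [83.1 58.6] long-axis deg 94.3 area 739.0 [312. 382.]
board ctr [450.6 147.5] sides [135.  299.7] long-axis deg 83.7 area 5239.5 [268. 375.]
trigger ctr [ 514.2 -306.7] sides [12.6 63.5] long-axis deg 0.5 area 86.0 [558. 327.]
window ctr [ 550.3 -230.1] sides [0. 0.] long-axis deg 0.0 area 0.0 [506. 303.]
grip ctr [ 499.  -331.8] sides [ 36.2 107.5] long-axis deg 6.3 area 505.5 [578. 336.]
```

View pics/crop.png

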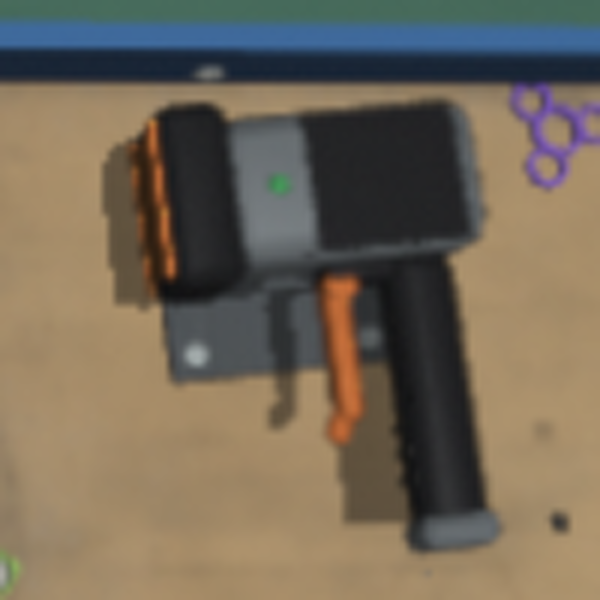

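The crop shows the window's two orange edges: upper (153,120)-(172,278) and lower (135,145)-(152,292). The grip cap end runs (410,548)-(498,535), the bar edges start at x = 388 and 448, and the trigger runs from (340,280) to (340,440).

```bash
python3 - <<'E'
from h import *
import pickle
ds=pickle.load(open("f0.pkl","rb")); d=ds["top"]
C=lambda u,v,z: onz(d,300+(u-2.5)/6,150+(v-2.5)/6,z)[:2]
pts={"winTop":[(153,120,153),(172,278,153)],"winBot":[(135,145,117),(152,292,117)],
"cap":[(410,548,140),(498,535,140)],"barL":[(388,265,148),(415,510,148)],"barR":[(448,260,140),(484,515,140)],
"headbackedge":[(450,100,163),(475,240,163)],"head far":[(305,112,163),(450,100,163)],"head near":[(320,250,163),(468,240,163)],"trig":[(342,280,140),(345,415,140)]}
for k,v in pts.items():
    a,b=[C(*p) for p in v]; e=a-b
    print(k,a.round(1),b.round(1),"mid",((a+b)/2).round(1),"len",np.linalg.norm(e).round(1),"deg",(np.degrees(np.arctan2(e[1],e[0]))%180).round(1))
# second view check
s=ds["scene"]
hsv=cv2.cvtColor(s["frame"],cv2.COLOR_RGB2HSV)
m=((hsv[:,:,0]<14)&(hsv[:,:,1]>150)&(hsv[:,:,2]>120)).astype(np.uint8)*255
for c in cv2.findContours(m,0,2)[0]:
    if cv2.contourArea(c)>20: print(cv2.boundingRect(c))
def proj(d,P): 
    f=192/np.tan(np.radians(d["vfov"])/2)
    return cv2.projectPoints(np.array([P],float),np.array(d["rvec"],float),np.array(d["tvec"],float),np.array([[f,0,d["cx"]],[0,f,d["cy"]],[0,0,1]]),np.array([d["k1"],0,0,0.]))[0].ravel()
print("scene trigger",proj(s,[545,-303,135])*1.5625,proj(s,[495,-310,135])*1.5625)
E
```

```text
winTop [ 604.4 -231. ] [ 542.7 -236.4] mid [ 573.6 -233.7] len 61.9 deg 5.0
winBot [ 602.7 -230.2] [ 543.3 -235.3] mid [ 573.  -232.7] len 59.6 deg 4.9
cap [ 440.5 -328.1] [ 445.2 -362.9] mid [ 442.9 -345.5] len 35.1 deg 97.7
barL [ 548.8 -321.8] [ 454.4 -328.3] mid [ 501.6 -325.1] len 94.6 deg 3.9
barR [ 552.3 -348.1] [ 453.  -357.7] mid [ 502.6 -352.9] len 99.8 deg 5.5
headbackedge [ 610.7 -345. ] [ 555.9 -351.9] mid [ 583.3 -348.5] len 55.2 deg 7.1
head far [ 605.5 -288. ] [ 610.7 -345. ] mid [ 608.1 -316.5] len 57.3 deg 95.2
head near [ 551.9 -291.5] [ 555.9 -349.2] mid [ 553.9 -320.3] len 57.8 deg 94.0
trig [ 544.3 -305.6] [ 491.7 -304.7] mid [ 518.  -305.1] len 52.6 deg 179.0
(479, 219, 22, 4)
(311, 209, 21, 14)
scene trigger [517.00714142 332.89171386] [496.85595914 346.36910885]
```

```bash
cat >> h.py <<'E'
def to(x,y,z,yaw,p=None,q=None):
    """shift (cm, tool axes) and twist (rad) to world pose, tool down"""
    s=arm.sense(); p=s["position"] if p is None else np.array(p); q=s["tcp_rot"] if q is None else np.array(q)
    M=R.from_euler("xyz",q,degrees=True).as_matrix()
    t=M.T@(np.array([x,y,z])-p)/10; tw=-np.radians((yaw-q[2]+180)%360-180)
    print((x,y,z,yaw),t.round(2),round(tw,3))
E
python3 -c "
from h import *
to(480,100,230,85); to(508.3,-328,230,5); to(508.3,-328,180,5)"
```

```text
(480, 100, 230, 85) [-42.74 -40.93   0.12] 1.351
(508.3, -328, 230, 5) [-58.37 -80.88   0.16] 2.748
(508.3, -328, 180, 5) [-58.37 -80.88   5.16] 2.748
```

```bash
python3 -m jog '[1,-42.7,-40.9,0,1.35, 1,-42.7,-40.9,0,1.35, 1,-42.7,-40.9,0,1.35, 1,-42.7,-40.9,0,1.35, 1,-42.7,-40.9,0,1.35, 1,-42.7,-40.9,0,1.35, 1,-42.7,-40.9,0,1.35, 1,-42.7,-40.9,0,1.35, 1,-42.7,-40.9,0,1.35, 1,-42.7,-40.9,0,1.6, 1,-58.4,-80.9,0,1.9, 1,-58.4,-80.9,0,2.1]'; python3 -c "
from h import *
to(508.3,-328,230,5)"
```

```text
time: 1.6
position: [488.1, -25.6, 231.1]
tcp_rot: [-180.0, 0.0, 52.5]
wrist_force: [1.2, 0.1, 0.0]
finger_gap: 1.003
grip_force: 0.0
(508.3, -328, 230, 5) [-22.78  20.     0.11] 0.83
```

```bash
python3 -m jog '[1,-22.8,20,0,0.8, 1,-22.8,20,0,0.8, 1,-22.8,20,0,0.8, 1,-22.8,20,0,0.8, 1,-22.8,20,0,0.8, 1,-22.8,20,0,0.8, 1,-22.8,20,0,0.8, 1,-22.8,20,0,0.8]'; python3 -c "
from h import *
grab('wrist','pics/w1.png')
to(508.3,-328,130,5);to(508.3,-328,113,5)"
```

```text
time: 2.6
position: [509.8, -325.3, 231.2]
tcp_rot: [-180.0, 0.0, 7.1]
wrist_force: [0.2, -0.9, 0.6]
finger_gap: 1.001
grip_force: 0.0
(508.3, -328, 130, 5) [-0.2   0.25 10.14] 0.036
(508.3, -328, 113, 5) [-0.2   0.25 11.84] 0.036
```

View pics/w1.png

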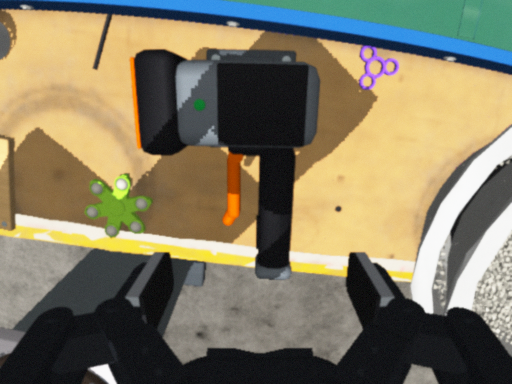

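The wrist view shows the trigger with its outer edge at about (227,180) and its tip at (230,222). The grip runs from (261,150)-(257,265) on the left to (296,150)-(291,265) on the right. I'll check this against the plan.

```bash
python3 - <<'E'
from h import *
d=grab("wrist"); f=lambda u,v,z: onz(d,u,v,z)[:2].round(1)
print("trig outer",f(228,160,140),f(227,205,140),f(230,224,140),"grip L",f(261,155,150),f(257,262,150),"R",f(296,155,150),f(291,262,150),"cap",f(273,277,140))
print("window edge",f(132,58,153),f(137,148,153),"head near/far R",f(308,148,163),f(309,66,163))
E
```

```text
trig outer [ 537.  -297.3] [ 499.8 -299.9] [ 483.3 -303.9] grip L [ 546. -322.] [ 456.1 -329.9] R [ 549.3 -347.7] [ 459.6 -358.1] cap [ 436.7 -346.6]
window edge [ 602.9 -226.2] [ 540.9 -230.8] head near/far R [ 557.5 -353.3] [ 610.5 -345.1]
```

```bash
python3 -m jog '[1,-0.2,0.1,2,0.035, 1,-0.2,0.1,5,0.035, 0.9,-0.2,0.1,8,0.035, 0.8,-0.2,0.1,11,0.035, 0.75,-0.2,0.1,11.8,0.035, 0.72,-0.2,0.1,11.8,0.035, 0.7,-0.2,0.1,11.8,0.035, 0.7,-0.2,0.1,11.8,0.035]'; python3 -c "
from h import *
grab('wrist','pics/w2.png');to(508.3,-326.5,113,5)"
```

```text
time: 3.7
position: [508.5, -328.0, 114.4]
tcp_rot: [179.9, -0.1, 5.0]
wrist_force: [0.0, -0.1, 0.4]
finger_gap: 0.696
grip_force: 0.0
(508.3, -326.5, 113, 5) [-0.   -0.14  0.12] 0.0
```

View pics/w2.png

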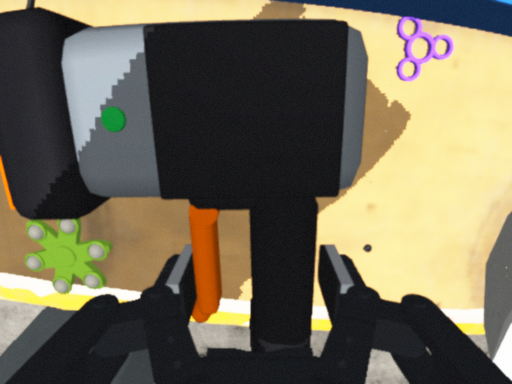

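The pads straddle the grip and trigger evenly: left pad at about x = 192 against the trigger at 190, right pad at about 320 against the grip at 315. I'll squeeze now.

```bash
python3 -m jog '[0.62,0,-0.05,0,0, 0.56,0,-0.05,0,0, 0.53,0,-0.05,0,0, 0.51,0,-0.05,0,0, 0.49,0,-0.05,0,0, 0.49,0,-0.05,0,0]'
```

```text
time: 4.5
position: [508.2, -329.8, 114.7]
tcp_rot: [179.8, -0.1, 5.1]
wrist_force: [-9.8, -15.7, 14.1]
finger_gap: 0.521
grip_force: 60.7
```

```bash
python3 -m jog '[0.45,0,0,0,0, 0.45,0,0,0,0]'; python3 -c "
from h import *
grab('wrist','pics/w3.png');to(508.3,-326.5,113,5)"
```

```text
time: 4.75
position: [508.2, -329.8, 114.8]
tcp_rot: [179.8, -0.1, 5.1]
wrist_force: [-9.7, -16.2, 14.2]
finger_gap: 0.521
grip_force: 60.7
(508.3, -326.5, 113, 5) [ 0.04 -0.33  0.17] 0.002
```

View pics/w3.png

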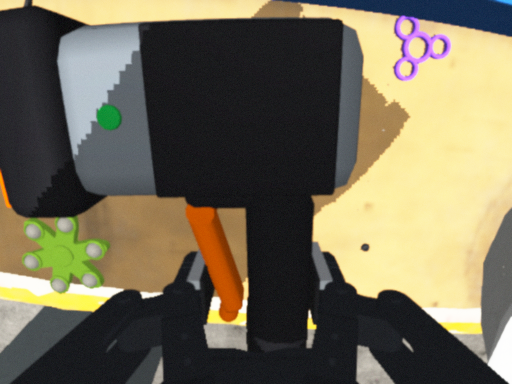

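The trigger now tilts from (200,207) to (230,310), about 15° more than at rest, so it is fully squeezed. Next: release, retreat, and go to the left carton.

```bash
python3 -m jog '[0.6,0,0,0,0, 0.7,0,0,0,0, 0.72,0,0,0,0, 0.72,0,0,-2,0, 0.8,0,0,-6,0, 1,0,0,-10,0, 1,0,0,-12,0, 1,0,0,-12,0]'; python3 -c "
from h import *
d=grab('wrist');grab('top','pics/t2.png')
h=cv2.cvtColor(d['frame'],cv2.COLOR_RGB2HSV);m=((h[:,:,0]<14)&(h[:,:,1]>150)&(h[:,:,2]>100)).astype(np.uint8)
for c in cv2.findContours(m,0,2)[0]:
    if cv2.contourArea(c)>150: print(cv2.minAreaRect(c),cv2.boundingRect(c))
to(453.4,217.3,230,73)"
```

```text
time: 5.8
position: [508.8, -327.7, 234.8]
tcp_rot: [179.9, -0.1, 5.0]
wrist_force: [-0.2, -0.6, -0.5]
finger_gap: 0.995
grip_force: 0.0
((229.7522735595703, 187.70248413085938), (16.69536590576172, 72.86981201171875), 2.726310968399048) (220, 151, 19, 74)
(453.4, 217.3, 230, 73) [ -0.67 -54.7    0.28] -1.187
```

```bash
python3 -m jog '[1,-0.7,-54.7,0,-1.187, 1,-0.7,-54.7,0,-1.187, 1,-0.7,-54.7,0,-1.187, 1,-0.7,-54.7,0,-1.187, 1,-0.7,-54.7,0,-1.187, 1,-0.7,-54.7,0,-1.187, 1,-0.7,-54.7,0,-1.187, 1,-0.7,-54.7,0,-1.187, 1,-0.7,-54.7,0,-1.187, 1,-0.7,-54.7,0,-1.187, 1,-0.7,-54.7,0,-1.187, 1,-0.7,-54.7,0,-1.187]'; python3 - <<'E'
from h import *
import pickle
d=grab('wrist','pics/w4.png')
h=cv2.cvtColor(d['frame'],cv2.COLOR_RGB2HSV);m=((h[:,:,1]<45)&(h[:,:,2]>150)).astype(np.uint8)
for c in cv2.findContours(m,0,2)[0]:
    if cv2.contourArea(c)<1500: continue
    r=cv2.minAreaRect(c); P=np.array([onz(d,u,v,57)[:2] for u,v in cv2.boxPoints(r)]); e=P-np.roll(P,-1,0); L=np.linalg.norm(e,axis=1);k=L.argmax()
    print(np.round(r[0]),P.mean(0).round(1),L.round(1)[:2],np.degrees(np.arctan2(e[k][1],e[k][0]))%180)
to(453.4,217.3,120,73)
E
```

```text
time: 7.4
position: [453.3, 216.1, 232.8]
tcp_rot: [-180.0, 0.0, 72.9]
wrist_force: [-0.8, -0.7, 0.8]
finger_gap: 1.0
grip_force: 0.0
[202.  21.] [443.6 373. ] [64.6 69.4] 97.06017533407459
[189. 129.] [395.4 266.7] [ 17.  285.1] 89.69534550376135
(453.4, 217.3, 120, 73) [ 0.12 -0.03 11.3 ] -0.001
```

View pics/w4.png

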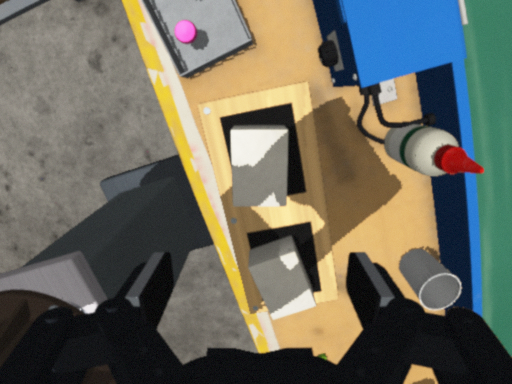

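The left carton's top face spans columns about 231–288 and starts at row 126. Its edges are vertical in the image, so the yaw matches, but a shadow breaks the mask. I'll cast the far edge corners by hand.

```bash
python3 - <<'E'
from h import *
d=grab('wrist')
f=lambda u,v: onz(d,u,v,57)[:2]
a,b=f(231,126),f(288,125); print(a,b,np.linalg.norm(a-b))
ax=np.array([np.cos(np.radians(73)),np.sin(np.radians(73))]); print("ctr",(a+b)/2-42.5*ax)
for p in[(232,206),(288,206)]: print(f(*p))
g=cv2.cvtColor(d['frame'],cv2.COLOR_RGB2GRAY); print(g[150,222:300:2],g[185,222:300:2])
E
```

```text
[438.9961914  270.89187571] [495.05230989 254.73349152] 58.338510434137355
ctr [454.59845319 222.16973149]
[412.06671174 187.74292569]
[471.46088136 169.52339236]
[219 212 183  44 129 240 244 244 243 243 242 240 240 241 241 241 241 239
 239 240 238 240 237 180 136 134 136 131 130 133 130 135 126  48  17  20
  14  15  31] [208 212 223 222 210 145 130 131 130 131 132 133 132 134 132 133 132 131
 130 131 133 134 133 137 129 137 138 136 132 132 129 130 106  14  14  12
  16  18  14]
```

```bash
python3 -c "
from h import *
to(454.2,220,60,73);to(454.2,220,18,73)"
```

```text
(454.2, 220, 60, 73) [ 0.4  -0.04 17.31] -0.001
(454.2, 220, 18, 73) [ 0.4  -0.04 21.51] -0.001
```

```bash
python3 -m jog '[1,0.4,0,5,0, 1,0.4,0,10,0, 1,0.4,0,15,0, 1,0.4,0,18,0, 1,0.4,0,20,0, 1,0.4,0,21,0, 1,0.4,0,21.4,0, 1,0.4,0,21.4,0]'; python3 -c "
from h import *
print(arm.sense()['position'],arm.sense()['joint_torque'].round(2))"
```

```text
time: 8.5
position: [454.9, 220.9, 19.7]
tcp_rot: [180.0, -0.0, 73.0]
wrist_force: [0.0, 0.6, 0.2]
finger_gap: 0.999
grip_force: 0.0
[454.86658008 220.9263164   19.71593091] [ -0.17 -81.83 -18.48  -0.    -0.17  -0.  ]
```

```bash
python3 -m jog '[0.8,0,0,0,0, 0.75,0,0,0,0, 0.71,0,0,0,0, 0.68,0,0,0,0, 0.65,0,0,0,0, 0.6,0,0,0,0]'; python3 -c "
from h import *
print(arm.sense()['position'])"
```

```text
time: 9.25
position: [454.6, 221.0, 19.8]
tcp_rot: [180.0, -0.0, 73.0]
wrist_force: [-2.9, -0.0, 11.4]
finger_gap: 0.695
grip_force: 63.6
[454.57764601 221.04324976  19.80351948]
```

```bash
python3 -m jog '[0.6,0,0,-1,0, 0.6,0,0,-3,0, 0.6,0,0,-6,0, 0.6,0,0,-9,0, 0.6,0,0,-11,0, 0.6,0,0,-12,0, 0.6,0,0,-12,0, 0.6,0,0,-12,0, 0.6,0,0,-12,0, 0.6,0,0,-12,0, 0.6,0,0,-12,0]'; python3 -c "
from h import *
s=arm.sense();print(s['wrist_force'],s['moment'],s['position'],s['joint_torque'].round(2))
grab('wrist');print(arm.sense()['wrist_force']);grab('wrist');print(arm.sense()['wrist_force'])"
```

```text
time: 10.62
position: [454.4, 220.9, 139.0]
tcp_rot: [-180.0, 0.0, 73.0]
wrist_force: [-0.2, -0.1, -6.7]
finger_gap: 0.696
grip_force: 68.5
[-0.22062661 -0.09226347 -6.68296067] [ 0.01475321 -0.00417967 -0.03218216] [454.39824212 220.91867069 139.03141125] [ 0.000e+00 -7.871e+01 -3.284e+01 -1.000e-02  2.000e-02  0.000e+00]
[-0.31694489 -0.06888728 -6.46426279]
[ 0.67510525  0.1793191  -7.16088791]
```

```bash
python3 -m jog '[0.6,0,0,3,0, 0.6,0,0,6,0, 0.6,0,0,9,0, 0.6,0,0,10.5,0, 0.6,0,0,11.4,0, 0.6,0,0,11.7,0, 0.6,0,0,11.95,0, 0.6,0,0,12,0, 0.6,0,0,12,0]'
```

```text
time: 11.85
position: [454.9, 221.1, 19.9]
tcp_rot: [180.0, -0.0, 73.0]
wrist_force: [-0.3, -0.0, 1.3]
finger_gap: 0.7
grip_force: 69.0
```

```bash
python3 -m jog '[0.75,0,0,0,0, 0.85,0,0,0,0, 1,0,0,0,0, 1,0,0,0,0, 1,0,0,-3,0, 1,0,0,-8,0, 1,0,0,-14,0, 1,0,0,-20,0, 1,0,0,-21,0, 1,0,0,-21,0]'; python3 - <<'E'
from h import *
grab("top","pics/t3.png"); to(437.1,66.5,230,94.3)
E
```

```text
time: 13.1
position: [454.6, 221.0, 229.6]
tcp_rot: [179.9, -0.0, 73.0]
wrist_force: [-0.7, -0.6, -0.1]
finger_gap: 1.004
grip_force: 0.0
(437.1, 66.5, 230, 94.3) [-15.25   2.89  -0.14] -0.372
```

```bash
python3 -m jog '[1,-15.2,2.9,0,-0.372, 1,-15.2,2.9,0,-0.372, 1,-15.2,2.9,0,-0.372, 1,-15.2,2.9,0,-0.372, 1,-15.2,2.9,0,-0.372]'; python3 - <<'E'
from h import *
d=grab('wrist','pics/w5.png'); to(438,67,18,94.3)
E
```

```text
time: 13.78
position: [437.3, 67.1, 228.1]
tcp_rot: [-179.9, -0.0, 94.2]
wrist_force: [0.0, -0.2, -0.3]
finger_gap: 0.999
grip_force: 0.0
(438, 67, 18, 94.3) [-0.07  0.08 21.03] 0.0
```

View pics/w5.png

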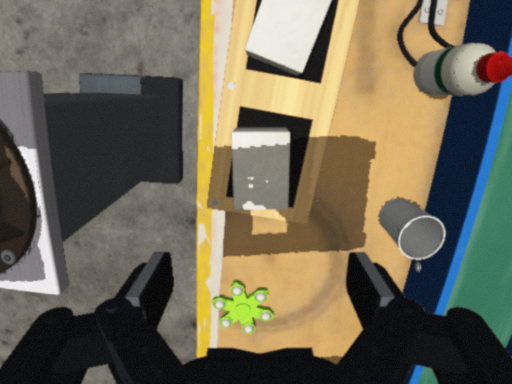

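The right carton's top spans columns 233–290 from row 129, square to the tool. The left carton is back upright in its place.

```bash
python3 -m jog '[1,0.1,0.2,5,0, 1,0.1,0.2,10,0, 1,0.1,0.2,15,0, 1,0.1,0.2,18,0, 1,0.1,0.2,20,0, 1,0.1,0.2,20.6,0, 1,0.1,0.2,20.9,0, 0.85,0.1,0.2,20.9,0, 0.78,0.1,0.2,20.9,0, 0.72,0.1,0.2,20.9,0]' && python3 -m jog '[0.7,0,0,0,0, 0.67,0,0,0,0, 0.63,0,0,0,0, 0.6,0,0,0,0]'
```

```text
time: 15.08
position: [439.9, 68.2, 20.8]
tcp_rot: [180.0, -0.0, 94.3]
wrist_force: [-0.6, 0.8, 0.0]
finger_gap: 0.721
grip_force: 0.3
time: 15.58
position: [439.7, 68.2, 20.9]
tcp_rot: [180.0, -0.0, 94.3]
wrist_force: [-4.4, 0.4, 17.0]
finger_gap: 0.694
grip_force: 61.5
```

```bash
python3 -m jog '[0.6,0,0,-1,0, 0.6,0,0,-3,0, 0.6,0,0,-6,0, 0.6,0,0,-9,0, 0.6,0,0,-11,0, 0.6,0,0,-12,0, 0.6,0,0,-12,0, 0.6,0,0,-12,0, 0.6,0,0,-12,0, 0.6,0,0,-12,0, 0.6,0,0,-12,0]'; python3 -c "
from h import *
print(arm.sense()['wrist_force'])
grab('wrist');print(arm.sense()['wrist_force']);grab('wrist');print(arm.sense()['wrist_force'])"
```

```text
time: 16.95
position: [439.6, 68.3, 140.1]
tcp_rot: [-180.0, 0.0, 94.3]
wrist_force: [0.3, 1.0, -3.5]
finger_gap: 0.691
grip_force: 66.6
[ 0.29392091  1.02627907 -3.526617  ]
[-0.17399354 -0.57507159 -3.26837706]
[-0.42908883 -1.11969088 -3.67149953]
```

The right carton weighs about 3.5 N and the left about 6.8 N, so the left is heavier. I'll set the right one back and return to the left.

```bash
python3 -m jog '[0.6,0,0,3,0, 0.6,0,0,6,0, 0.6,0,0,9,0, 0.6,0,0,10.5,0, 0.6,0,0,11.4,0, 0.6,0,0,11.7,0, 0.6,0,0,11.95,0, 0.6,0,0,12,0, 0.6,0,0,12,0]' && python3 -m jog '[0.75,0,0,0,0, 0.85,0,0,0,0, 1,0,0,0,0, 1,0,0,0,0, 1,0,0,-3,0, 1,0,0,-8,0, 1,0,0,-13,0, 1,0,0,-13,0, 1,0,0,-13,0]'; python3 -c "
from h import *
to(454.7,221,150,73);to(454.7,221,20,73)"
```

```text
time: 18.18
position: [440.1, 68.3, 20.9]
tcp_rot: [179.9, 0.0, 94.3]
wrist_force: [-1.6, -0.6, 5.7]
finger_gap: 0.693
grip_force: 67.4
time: 19.3
position: [439.6, 68.2, 150.2]
tcp_rot: [180.0, -0.0, 94.3]
wrist_force: [-0.4, 0.9, -1.1]
finger_gap: 1.004
grip_force: 0.0
(454.7, 221, 150, 73) [15.12  2.66  0.02] 0.372
(454.7, 221, 20, 73) [15.12  2.66 13.02] 0.372
```

```bash
python3 -m jog '[1,15.1,2.65,0,0.372, 1,15.1,2.65,0,0.372, 1,15.1,2.65,0,0.372, 1,15.1,2.65,0,0.372, 1,15.1,2.65,4,0.372, 1,15.1,2.65,8,0.372, 1,15.1,2.65,11,0.372, 1,15.1,2.65,12.5,0.372, 1,15.1,2.65,12.9,0.372, 1,15.1,2.65,12.9,0.372]' && python3 -m jog '[0.85,0,0,0,0, 0.75,0,0,0,0, 0.7,0,0,0,0, 0.67,0,0,0,0, 0.63,0,0,0,0, 0.6,0,0,0,0]'; python3 -c "
from h import *
t=np.radians(5);w=np.array([572.5,-231]);c=w+142*np.array([-np.sin(t),np.cos(t)]);print(c)
to(*c,123,95)"
```

```text
time: 20.55
position: [455.0, 220.7, 21.6]
tcp_rot: [180.0, -0.0, 73.0]
wrist_force: [-0.0, 0.6, 0.6]
finger_gap: 0.995
grip_force: 0.0
time: 21.3
position: [455.0, 221.0, 22.1]
tcp_rot: [180.0, -0.0, 73.0]
wrist_force: [-4.5, -1.5, 15.6]
finger_gap: 0.694
grip_force: 62.7
[560.12388453 -89.54035287]
(np.float64(560.1238845298326), np.float64(-89.54035287097213), 123, 95) [-26.62  19.13 -10.09] -0.384
```

```bash
python3 -m jog '[0.6,0,0,-1,0, 0.6,0,0,-3,0, 0.6,0,0,-6,0, 0.6,0,0,-9,0, 0.6,0,0,-12,0, 0.6,-1,0.7,-14,0, 0.6,-3,2.2,-15,-0.04, 0.6,-6,4.3,-15,-0.1, 0.6,-9.5,6.8,-15,-0.15, 0.6,-13,9.3,-15,-0.2, 0.6,-16.5,11.9,-15,-0.25, 0.6,-20,14.4,-15,-0.3]' && python3 -c "
from h import *
to(560.1,-89.5,140,95);to(560.1,-89.5,122.5,95)"
```

```text
time: 22.8
position: [534.0, -13.9, 171.5]
tcp_rot: [-180.0, -0.0, 90.3]
wrist_force: [0.5, 0.2, -7.1]
finger_gap: 0.693
grip_force: 68.7
(560.1, -89.5, 140, 95) [-7.58  2.58  3.15] -0.082
(560.1, -89.5, 122.5, 95) [-7.58  2.58  4.9 ] -0.082
```

```bash
python3 -m jog '[0.6,-2.5,0.8,0,-0.03, 0.6,-5,1.7,0.5,-0.06, 0.6,-6.8,2.3,1.5,-0.08, 0.6,-7.5,2.55,3,-0.08, 0.6,-7.5,2.55,4.2,-0.08, 0.6,-7.5,2.55,4.8,-0.08, 0.6,-7.5,2.55,4.9,-0.08, 0.6,-7.5,2.55,4.9,-0.08, 0.6,-7.5,2.55,4.9,-0.08, 0.6,-7.5,2.55,4.9,-0.08]' && python3 - <<'E'
from h import *
a=grab('top')['frame'];b=grab('scene')['frame']
cv2.imwrite('pics/f.png',cv2.resize(np.vstack([a[100:290,80:432],b[100:290,120:472]])[:,:,::-1],None,fx=1.55,fy=1.55))
to(560.1,-89.5,122.5,95)
E
```

```text
time: 24.05
position: [560.0, -87.4, 122.6]
tcp_rot: [180.0, 0.0, 94.8]
wrist_force: [-0.3, 0.3, -7.1]
finger_gap: 0.699
grip_force: 68.6
(560.1, -89.5, 122.5, 95) [-0.21 -0.   -0.  ] -0.004
```

View pics/f.png

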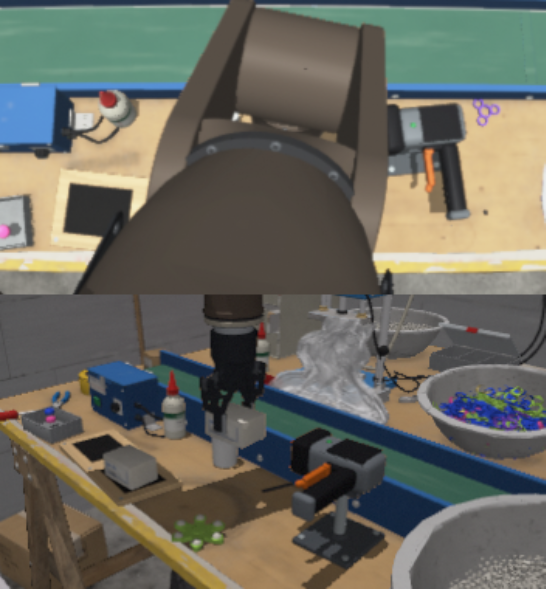

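The picture shows the heavier carton held upright, facing the window. The lighter carton stands on the board, and the bottle, cup and spinner are undisturbed. I'll trim the last 2 mm, settle and hand in.

```bash
python3 -m jog '[0.6,-0.1,0,0,0, 0.6,-0.2,0,0,0, 0.6,-0.2,0,0,0, 0.6,-0.2,0,0,0, 0.6,-0.2,0,0,0, 0.6,-0.2,0,0,0, 0.6,-0.2,0,0,0, 0.6,-0.2,0,0,0]' && python3 -c "
from h import *
print(arm.job_done())"
```

```text
time: 25.15
position: [560.0, -89.4, 122.3]
tcp_rot: [-180.0, 0.0, 94.8]
wrist_force: [-0.4, -0.3, -6.8]
finger_gap: 0.696
grip_force: 68.6
the job is handed in; nothing more can be done
None
```

I handed the job in at about 25 s: I squeezed and released the trigger, lifted both cartons and set them back, and ended holding the left one, the heavier (about 6.8 N against 3.5 N), upright and still in front of the scanner window, its near end about 10 cm off by measurement.

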